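# Turn the parts cup up and save the flange nut

## Task

The blue parts cup has been left upside down on the bench. Turn it mouth-up and stand it wholly on the round red pad, then put the brass flange nut in it so that it does not get lost. Leave the spray can, the socket and the screwdriver where they are.

Things in the scene. Friction and masses are not known exactly. Their poses are not given: they have to be found in the camera images.
- cup: Blue octagonal steel cup, 0.3 kg, straight sides: 62 mm across flats, 67 over corners, 64 tall, walls 3, bottom 4. Origin: centre of the MOUTH plane; z points from mouth to closed bottom (z up = mouth-down, as at the start). Outward normals of the flats at 0, 45, 90.. degrees from its x axis. It lies steadily on any flat (25 mm wide), so it can be let go half-way and regripped.
- cup_center (a point): Middle of the cup: on its axis, 32 mm from the mouth and 32 mm from the bottom's outer face.
- cup_base (a point): Centre of the outer face of the cup's closed bottom, marked by a bare steel disc, 40 mm; the inner floor bears a white disc, 48 mm.
- pad_top (a point): Centre of the upper face of the fixed round red pad, 140 mm across, lying flat on the bench, its top 4 mm above the bench.
- nut: Loose brass flange nut, 80 g, lying flange down on the bench: round flange 34 mm across, 4 thick, on it a hexagon 24 mm across flats, 16 high (20 in all). Origin: centre of the flange's underside; z up through the hexagon; normals of the flats at 0, 60, 120.. degrees from its x axis.
- nut_center (a point): Middle of the nut, on its axis 10 mm above the flange's underside.
- spray_can: White and red spray can standing on the bench, about 53 mm across and 160 mm tall; bystander. Origin: centre of its underside.
- socket: Steel wrench socket standing on the bench, 40 mm across and 48 mm tall; bystander. Origin: centre of its underside.
- screwdriver: Orange-handled screwdriver lying on the bench along its x axis, handle to -x; bystander.
There are look-alikes about, which are no part of the job. Several things look just like the nut: the one meant starts farthest to the robot's left.

How it is judged:
By the outcome, as a careful person would: the job done as asked, in the order asked, and still so for the second after the job is handed in, with the robot touching nothing.
It also fails if it takes over 72 s, if anything falls off the work surface, if the arm or the gripper's body presses on something with over 40 N, if the wrist force passes 120 N, or if a joint passes its speed limit or range.

## Robot

A 6-joint arm with a two-finger parallel gripper is mounted at the origin on the work surface. World frame = base frame: x ahead of the robot, y to its left, z up, the work surface at z = 0. Lengths are in mm, angles in rad, forces in N, time in s.
With the tool pointing down it reaches from about 325 to 775 mm from the base axis. Payload 5.5 kg.
Tool frame: the origin (TCP) lies at the very end of the fingers, on their centre line; the grasp point (between the pads) lies 19 mm behind it (grip_depth is the distance from the TCP to the grasp point, in mm); z points along the fingers, y is the line along which they close (so a half turn about z gives the same grasp; the last joint's range is limited). The gripper opens to 85 mm and grips with 20 to 120 N. Pads are 22 mm wide; open, the fingers measure 114 mm over their backs; the gripper's body (76 mm by 85 mm) begins 54 mm behind the grasp point. The pads swing forward as they close: fully open they stand 13 mm farther back than shut.
Start: joints at [1.171, 0.091, 1.231, -0, 1.82, -0.057], TCP at [201.68, 565.103, 231.275] pointing down, gripper open.
Joint ranges: [-2.87, 2.87], [-0.86, 2.18], [0.17, 2.46], [-1.51, 4.65], [0.06, 2.69], [-2.65, 2.65]. Speed limits (rad/s): [2.57, 2.57, 3.01, 3.14, 3.14, 3.14].

## Interface

Orientations are given as a 3x3 rotation matrix whose columns are the frame's x, y, z axes.
In Python, from cell import goto, servo_line, move_j, grip, hold, solve_ik, get_obs, camera, PlanningError, sign_off, grip_depth gives the robot as it stands. Calls block until the motion is done:
- goto(position, orientation): joint-space move of the TCP to a pose.
- servo_line(position, v=150, frame=None): straight line of the TCP; frame=None keeps the orientation; v is the mean speed in mm/s.
- move_j(angles): joint-space move.
- grip(opening): opening from 0.0 (shut) to 1.0 (fully open); the grip force is fixed at half the most; returns when the fingers have stopped.
- hold(seconds).
- solve_ik(position, orientation): joint angles nearest the present ones, or None.
- get_obs(): the state.
- camera(name): name is "side" or "top" or "wrist"; returns a dict with "color" (400x640x3 uint8, blue, green, red), "K" (3x3 intrinsics, pixels), "dist_coeffs" ([k1, k2, p1, p2, k3] as OpenCV has them; the pictures are not rectified), "rvec" (rotation vector, rad) and "tvec" (3), from world to camera coordinates, as OpenCV has them. Camera axes: x right, y down, z forward; pixel columns grow to the right and rows downward; lengths in mm; the calibration is good to about 2 mm. A picture is of the moment at which its call begins. There is no depth.
A pose or a line that the arm cannot do raises PlanningError and nothing moves.
- sign_off(): hands the job in; it is judged then, once.
The state is a dict: "time": time; "joints": joint angles; "qd": joint speeds; "joint_torque": joint torques, N m; "eef_pos": TCP position; "tcp_rot": TCP orientation; "contact_force": force on the tool from outside, world axes, zero at the start; "ft_torque": the same for the moment, N m; "opening": opening from 0.0 (shut) to 1.0 (fully open); "gripper_force": force on a finger pad.
Only numpy, scipy, OpenCV 4.12 (cv2) and the standard library are available. Lean on these libraries where they do the work, as an engineer would, in place of code of your own. Each camera call takes 0.05 s, during which the arm holds its last target. There are 200 camera calls.

## Working session

There is one attempt and no reset: what is moved stays moved. The work goes in short steps, each a Python script; the robot and the scene stay as the last script left them, time stands still between calls to the robot, and variables do not carry over. Pictures are saved under pics/ and viewed, at most 11 in all, crops included, and the job is handed in when it is done.

```bash
ls; mkdir -p pics; python3 - <<'E'
from cell import *
import cv2
for n in("top","side"):
    c=camera(n); cv2.imwrite(f"pics/{n}0.png",c["color"])
    R=cv2.Rodrigues(c["rvec"])[0]; print(n,(-R.T@c["tvec"].reshape(3)).round(),R[2].round(2),c["K"].round(1).tolist(),c["dist_coeffs"])
o=get_obs(); print(o["time"],o["tcp_rot"],o["opening"])
E
```

```text
pics
top [521. -13. 796.] [ 0.07  0.01 -1.  ] [[370.9, 0.0, 315.6], [0.0, 370.9, 197.2], [0.0, 0.0, 1.0]] [0.01155697 0.         0.         0.         0.        ]
side [ 399. -557.  686.] [ 0.22  0.66 -0.72] [[422.2, 0.0, 317.0], [0.0, 422.2, 199.5], [0.0, 0.0, 1.0]] [0.00983034 0.         0.         0.         0.        ]
0.1 [[-9.41820581e-01  3.36115321e-01 -6.95692249e-04]
 [ 3.36116027e-01  9.41819116e-01 -1.66408955e-03]
 [ 9.58902644e-05 -1.80110711e-03 -9.99998373e-01]] 1.0024830705539882
```

View pics/top0.png

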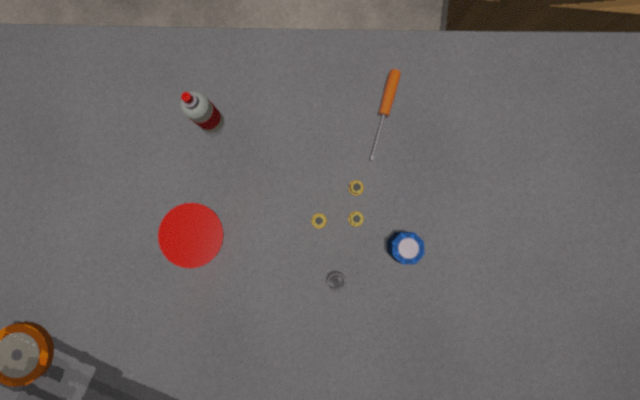

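View pics/side0.png

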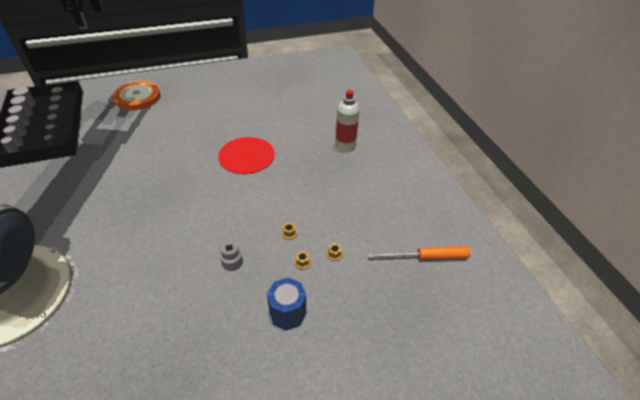

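Top view: cup, base up, at (407,247); pad at (191,236); nuts at (319,221), (357,187) and (357,219), with (319,221) farthest left. The socket is at (335,281), the can at about (205,115), and the screwdriver runs from (394,72) to (372,160). The side view agrees: cup (287,303), pad (246,155), target nut (289,231).

```bash
cat > h.py <<'E'
import numpy as np, cv2
from cell import *
def ray(c,px,z):
    """pixels (n,2) -> world points on plane z"""
    R=cv2.Rodrigues(np.array(c["rvec"],float))[0]; o=-R.T@np.array(c["tvec"],float).reshape(3)
    u=cv2.undistortPoints(np.array(px,float).reshape(-1,1,2),c["K"],c["dist_coeffs"]).reshape(-1,2)
    d=np.c_[u,np.ones(len(u))]@R
    return o+d*((z-o[2])/d[:,2])[:,None]
def mask(c,col):
    b,g,r=[c["color"][...,i].astype(int) for i in range(3)]
    m={"red":(r>150)&(g<70)&(b<70),"blue":(b>r+35)&(b>g+15),"brass":(r>b+60)&(g>b+30)&(g>0.6*r),
       "pale":(b>140)&(r>130)&(g>130)}[col]
    return m.astype(np.uint8)
def blobs(m,amin=30):
    cs=cv2.findContours(m,cv2.RETR_EXTERNAL,cv2.CHAIN_APPROX_NONE)[0]
    return sorted([x for x in cs if cv2.contourArea(x)>amin],key=cv2.contourArea,reverse=True)
def cen(x): (u,v),r=cv2.minEnclosingCircle(x); return u,v,r
def tool(phi,a,s=1):
    """tool pointing at azimuth phi, a below the horizontal, closing axis level; s=+-1 half turn about z"""
    z=np.array([np.cos(a)*np.cos(phi),np.cos(a)*np.sin(phi),-np.sin(a)]); y=s*np.array([-np.sin(phi),np.cos(phi),0])
    return np.c_[np.cross(y,z),y,z]
E
python3 - <<'E'
from h import *
for n in("top","side"):
    c=camera(n)
    for col,z in(("red",4),("blue",64),("brass",4)):
        for x in blobs(mask(c,col))[:5]:
            u,v,r=cen(x); print(n,col,cv2.contourArea(x),round(u),round(v),round(r,1),ray(c,[[u,v]],z).round(1)[0])
    m=mask(c,"pale")
    for x in blobs(m):
        u,v,r=cen(x); print(n,"pale",round(u),round(v),round(r,1),ray(c,[[u,v]],64).round(1)[0])
from scipy.spatial.transform import Rotation
# wrist look pose, between cup and nut
print(solve_ik([430,-190,260],tool(0,np.pi/2)),solve_ik([430,-190,260],tool(-.4,np.pi/2,-1)))
E
```

```text
top red 3191.0 190 235 32.8 [488.8 261.6   4. ]
top red 47.5 185 96 4.3 [790.4 284.7   4. ]
top blue 847.5 407 248 17.6 [ 475. -186.   64.]
top brass 188.5 619 7 20.8 [1001.9 -655.7    4. ]
top brass 154.0 318 220 7.5 [525.  -11.5   4. ]
top brass 152.0 355 218 7.5 [530.9 -89.9   4. ]
top brass 146.0 356 187 7.3 [597.5 -89.8   4. ]
top pale 408 248 10.1 [ 475.1 -187.7   64. ]
side red 1492.0 246 155 27.5 [488.4 258.9   4. ]
side blue 2776.5 308 7 65.9 [852.3 934.9  64. ]
side blue 995.0 286 295 19.4 [ 474.4 -187.9   64. ]
side blue 311.5 6 40 19.1 [-116.9  932.1   64. ]
side brass 210.5 302 260 8.9 [532.2 -85.3   4. ]
side brass 195.5 334 252 8.6 [599.4 -84.9   4. ]
side brass 177.5 289 231 8.3 [526.3  -6.    4. ]
side brass 65.5 442 250 21.0 [ 809.1 -144.7    4. ]
side pale 324 309 286.7 [ 526.8 -231.3   64. ]
side pale 34 313 45.6 [  82.  -100.5   64. ]
side pale 128 30 103.1 [238.3 905.9  64. ]
side pale 141 69 95.8 [268.4 643.4  64. ]
side pale 537 385 14.6 [ 783.4 -437.    64. ]
side pale 126 76 18.8 [229.  611.8  64. ]
side pale 15 346 16.2 [  63.4 -151.8   64. ]
side pale 9 378 10.0 [  63.8 -202.2   64. ]
side pale 20 90 6.5 [-37.1 615.5  64. ]
side pale 34 368 10.8 [  94.2 -195.9   64. ]
side pale 210 359 7.9 [ 339.1 -259.7   64. ]
side pale 86 128 9.7 [136.3 392.3  64. ]
side pale 18 100 6.3 [-34.1 565.   64. ]
side pale 388 79 8.2 [927.6 399.7  64. ]
side pale 79 381 6.3 [ 157.1 -235.3   64. ]
side pale 64 381 6.7 [ 137.1 -229.3   64. ]
side pale 14 108 5.7 [-36.5 526.2  64. ]
side pale 578 390 7.9 [ 833.8 -460.9   64. ]
side pale 132 192 7.9 [235.9 138.9  64. ]
side pale 12 118 5.2 [-35.5 481.7  64. ]
[-0.48845176 -0.24933926  1.50242211  0.          1.8885098  -2.05924809] [-4.88451763e-01 -2.49339261e-01  1.50242211e+00 -4.44089210e-16
  1.88850980e+00  1.48234456e+00]
```

```bash
python3 - <<'E'
from h import *
goto([480,-130,300],tool(-.3,np.pi/2,-1))
c=camera("wrist"); cv2.imwrite("pics/w1.png",c["color"])
R=cv2.Rodrigues(c["rvec"])[0]; print((-R.T@c["tvec"].reshape(3)).round(),R[2].round(2),get_obs()["time"],get_obs()["joints"].round(2))
E
```

```text
[ 551. -151.  442.] [-0.28  0.09 -0.96] 2.9083 [-0.33 -0.16  1.35  0.    1.95  1.54]
```

View pics/w1.png

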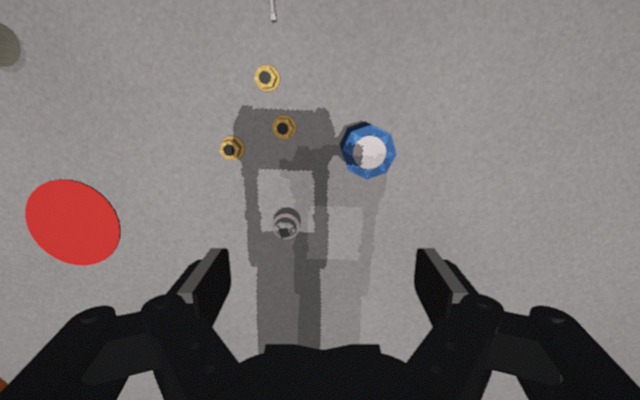

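Wrist view: the octagon of the cup base is clear at (368,150), its disc at (370,152); the target nut is at (231,148), the pad at (72,222). I get the cup yaw from its outline.

```bash
python3 - <<'E'
from h import *
c=camera("wrist")
m=mask(c,"blue"); x=max(blobs(m),key=cv2.contourArea); f=np.zeros_like(m); cv2.drawContours(f,[x],-1,1,-1)
hull=cv2.convexHull(x).reshape(-1,2)
print(cv2.contourArea(x),cv2.boundingRect(x))
# disc centre: pale pixels inside
p=cv2.morphologyEx(f&(1-m),cv2.MORPH_OPEN,np.ones((5,5),np.uint8)); d=max(blobs(p),key=cv2.contourArea); u,v,r=cen(cv2.convexHull(d)); C=ray(c,[[u,v]],64)[0]; print("disc",u,v,r,C)
P=ray(c,x.reshape(-1,2),64)[:,:2]-C[:2]; th=np.arctan2(P[:,1],P[:,0]); rr=np.hypot(*P.T)
for t in range(-180,180,10):
    s=np.abs(np.degrees(th)-t)<5; print(t,rr[s].mean().round(1),end="; ")
from scipy.optimize import least_squares
# far half seen from the camera (camera is at +x,+y of the cup)
cam=np.array([76,36.]); far=(P@cam)<0
def model(q):
    w=(th[far]-q[0]+np.pi/8)%(np.pi/4)-np.pi/8
    e=P[far]-q[1:3]; t=np.arctan2(e[:,1],e[:,0]); w=(t-q[0]+np.pi/8)%(np.pi/4)-np.pi/8
    return np.hypot(*e.T)*np.cos(w)-31
for y0 in np.radians([0,11,22,33]):
    s=least_squares(model,[y0,0,0],loss="soft_l1"); print(np.degrees(s.x[0])%45,s.x[1:],s.cost)
k=c["color"][90:210,300:440]; cv2.imwrite("pics/cup1.png",cv2.resize(k,None,fx=5,fy=5,interpolation=cv2.INTER_CUBIC))
E
```

```text
2132.0 (342, 124, 55, 55)
disc 368.78570556640625 152.2142791748047 17.503740310668945 [ 475.56345851 -186.93419194   64.        ]
-180 30.2; -170 30.7; -160 31.6; -150 31.6; -140 30.5; -130 30.9; -120 31.6; -110 32.5; -100 31.5; -90 30.7; -80 31.1; -70 32.2; -60 31.7; -50 30.6; -40 30.4; -30 31.2; -20 32.8; -10 32.5; 0 32.0; 10 32.8; 20 33.9; 30 34.4; 40 33.5; 50 32.6; 60 32.9; 70 32.0; 80 30.2; 90 29.4; 100 29.5; 110 31.6; 120 31.7; 130 30.6; 140 30.5; 150 31.2; 160 32.1; 170 31.3; 1.7341932170013368 [0.75882287 0.14465711] 5.424227673460507
1.7342070344797806 [0.7588228  0.14465712] 5.424227673391577
1.7342055564565229 [0.7588228  0.14465713] 5.424227673389771
1.7342037472752239 [0.75882282 0.14465717] 5.424227673390582
```

View pics/cup1.png

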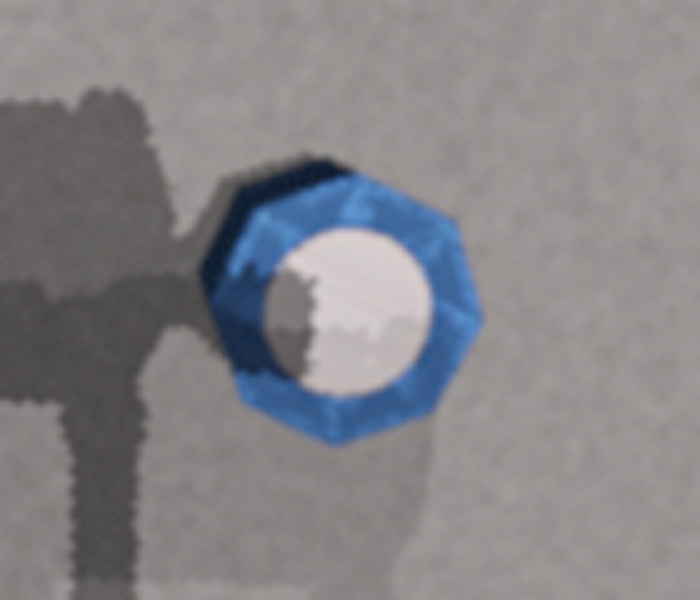

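```bash
cat >> h.py <<'E'
D=np.pi/180
CUP=np.array([475.7,-187,32.]); PAD=np.array([488.6,260.,4.]); NUT=np.array([525.5,-9.,0.])
def at(p,R,back=0): return np.array(p,float)+R[:,2]*(grip_depth-back)
E
python3 - <<'E'
from h import *
def ok(p,R,back=0):
    q=solve_ik(at(p,R,back),R); return None if q is None else q.round(2).tolist()
for phi in(-89,-44,1,46):
  for s in(1,-1): 
    R=tool(phi*D,45*D,s); print("g1",phi,s,ok(CUP,R),ok(CUP,R,90) is not None,ok(CUP+[0,0,150],R) is not None)
P=PAD+[0,0,31]
for phi in range(-180,180,30):
  for s in(1,-1):
    R=tool(phi*D,45*D,s); print(phi,s,ok(P,R),ok(P,R,90) is not None,ok(P+[0,0,120],R) is not None)
E
```

```text
g1 -89 1 [0.01, -0.07, 1.97, -0.81, 1.34, 0.23] True True
g1 -89 -1 None False False
g1 -44 1 [-0.2, -0.63, 2.39, -0.58, 0.77, -0.71] False True
g1 -44 -1 [-0.2, -0.63, 2.39, -0.58, 0.77, 2.43] False True
g1 1 1 None False True
g1 1 -1 [-0.76, -0.63, 2.39, 0.69, 0.9, 0.48] False True
g1 46 1 None False False
g1 46 -1 [-0.91, -0.07, 1.97, 0.78, 1.44, -0.33] True True
-180 1 [0.3, 0.66, 1.08, 0.25, 2.15, 1.93] True True
-180 -1 [0.3, 0.66, 1.08, 0.25, 2.15, -1.21] True True
-150 1 [0.46, 0.71, 1.01, -0.06, 2.21, 1.49] True True
-150 -1 [0.46, 0.71, 1.01, -0.06, 2.21, -1.65] True True
-120 1 [0.6, 0.64, 1.11, -0.36, 2.1, 1.06] True True
-120 -1 [0.6, 0.64, 1.11, -0.36, 2.1, -2.08] True True
-90 1 [0.74, 0.47, 1.34, -0.58, 1.87, 0.72] True True
-90 -1 [0.74, 0.47, 1.34, -0.58, 1.87, -2.42] True True
-60 1 [0.83, 0.23, 1.64, -0.74, 1.56, 0.42] True True
-60 -1 None False False
-30 1 [0.84, -0.07, 1.96, -0.84, 1.2, 0.09] True True
-30 -1 None False False
0 1 [0.69, -0.41, 2.24, -0.69, 0.79, -0.51] True True
0 -1 [0.69, -0.41, 2.24, -0.69, 0.79, 2.63] True True
30 1 [0.36, -0.58, 2.35, 0.2, 0.6, -1.86] False True
30 -1 [0.36, -0.58, 2.35, 0.2, 0.6, 1.29] False True
60 1 None False False
60 -1 [0.08, -0.37, 2.21, 0.79, 0.96, 0.24] True True
90 1 None False False
90 -1 [-0.0, -0.03, 1.92, 0.81, 1.35, -0.23] True True
120 1 [0.05, 0.27, 1.6, 0.68, 1.68, 2.6] True False
120 -1 [0.05, 0.27, 1.6, 0.68, 1.68, -0.54] True True
150 1 [0.16, 0.5, 1.3, 0.5, 1.95, 2.3] True True
150 -1 [0.16, 0.5, 1.3, 0.5, 1.95, -0.84] True True
```

```bash
python3 - <<'E'
from h import *
R=tool(-89*D,45*D,1)
grip(1.0); goto(at(CUP,R,90),R); servo_line(at(CUP,R),v=120)
grip(0.0); o=get_obs(); print(o["opening"],o["gripper_force"],o["contact_force"].round(1),o["time"])
servo_line(at(CUP+[0,0,160],R),v=150)
o=get_obs(); print(o["opening"],o["gripper_force"],o["contact_force"].round(1),o["time"],o["joints"].round(2))
c=camera("side"); cv2.imwrite("pics/s2.png",c["color"][100:400,100:500])
E
```

```text
0.7145562235590127 65.76440014934633 [-2.6  3.9  5.8] 5.6083
0.7196240699053543 65.26625400816556 [ 0.1 -0.3 -3.2] 6.825 [ 0.01 -0.23  1.81 -0.78  1.56  0.  ]
```

View pics/s2.png

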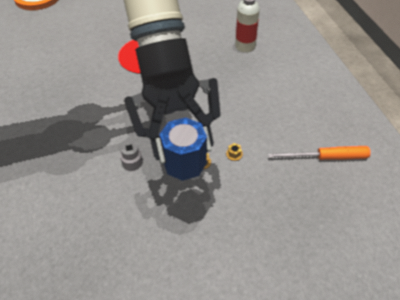

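The crop shows the cup held level at (184,148), its base disc at (184,136), clear of the bench, with everything else unmoved. Next I lay it on the pad on a flat, mouth toward -y... then regrip from the mouth side.

```bash
python3 - <<'E'
from h import *
R=tool(90*D,45*D,-1); P=PAD+[0,0,32]
goto(at(P+[0,0,130],R),R); o=get_obs(); print(o["joints"].round(2),o["opening"],o["time"])
servo_line(at(P+[0,0,15],R),v=150); servo_line(at(P,R),v=40); hold(.2)
o=get_obs(); print(o["contact_force"].round(1),o["time"],o["eef_pos"]-at(P,R))
c=camera("side"); cv2.imwrite("pics/s3.png",cv2.resize(c["color"][40:260,120:440],None,fx=2,fy=2))
E
```

```text
[-0.   -0.17  1.8   0.78  1.53 -0.05] 0.7150770944942475 8.5167
[ 0.2 -0.8  1.8] 10.1583 [0.29489197 0.07978565 0.35559272]
```

View pics/s3.png

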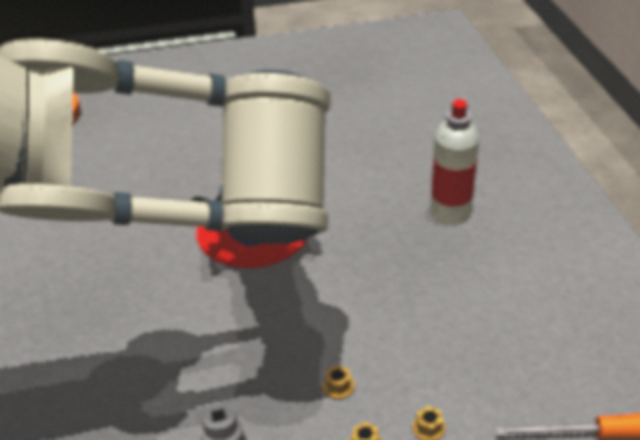

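The arm hides the cup in this view (the pad shows at (250,240)); the 5 N change in vertical force says it is touching. I release, back off and check with the wrist camera.

```bash
python3 - <<'E'
from h import *
R=tool(90*D,45*D,-1); P=PAD+[0,0,32]
grip(1.0); servo_line(at(P,R,95),v=150)
servo_line(at(P+[0,-40,120],R,95),v=200)
R3=tool(-90*D,55*D,1); P3=PAD+[0,0,31]
goto(at(P3,R3,130),R3)
o=get_obs(); print(o["joints"].round(2),o["time"])
c=camera("wrist"); cv2.imwrite("pics/w4.png",c["color"])
p=ray(c,np.array([[320,200]]),35); print(p)
c=camera("top"); x=blobs(mask(c,"blue")); print([(cen(k),cv2.contourArea(k),ray(c,[cen(k)[:2]],50).round(1)) for k in x[:2]])
E
```

```text
[ 0.77  0.42  1.14 -0.47  1.99  0.66] 13.2833
[[487.23478026 247.63451885  35.        ]]
[((183.0, 235.0, 20.61562728881836), 834.5, array([[490.5, 259.7,  50. ]]))]
```

View pics/w4.png

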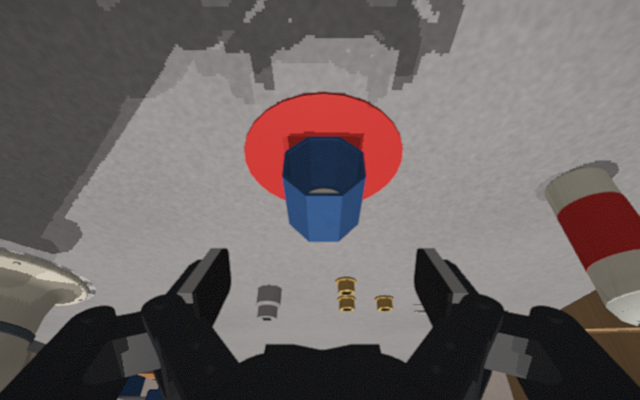

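The wrist picture (inverted: bottom is -y) shows the cup lying on a flat on the pad, mouth at (324,167) facing the gripper (+y), body down to (324,240), in line with the fingers. Regrip and stand it up.

```bash
python3 - <<'E'
from h import *
R3=tool(-90*D,55*D,1); P3=PAD+[0,0,31]
servo_line(at(P3,R3),v=130); grip(0.0)
o=get_obs(); print(o["opening"],o["contact_force"].round(1),o["time"])
servo_line(at(P3+[0,0,130],R3),v=170); F0=get_obs()["contact_force"]
R4=tool(90*D,35*D,-1); P4=PAD+[0,0,32.5]
goto(at(P4+[0,0,130],R4),R4); o=get_obs(); print(o["joints"].round(2),o["opening"],o["time"],F0)
servo_line(at(P4+[0,0,12],R4),v=150)
f0=get_obs()["contact_force"][2]
for dz in np.arange(10,-3,-1.):
    servo_line(at(P4+[0,0,dz],R4),v=30); f=get_obs()["contact_force"]
    if f[2]-f0>4: break
print(dz,f0,f.round(1),get_obs()["time"])
E
```

```text
0.7179334695997032 [-0.3  3.9  5.1] 14.875
[-0.08 -0.14  1.85  0.95  1.55 -0.16] 0.7112008122717633 17.1 [ 0.73606209  0.76784315 -4.25168496]
-1.0 -2.4195929732528776 [-2.5 -2.7  3.9] 21.0333
```

```bash
python3 - <<'E'
from h import *
R4=tool(90*D,35*D,-1); P4=PAD+[0,0,31.5]
grip(1.0); servo_line(at(P4,R4,100),v=120); servo_line(at(P4+[0,-30,130],R4,100),v=200)
# look down on the nut
goto([480,-10,170],tool(0,np.pi/2,-1)); print(get_obs()["joints"].round(2),get_obs()["time"])
w=camera("wrist"); t=camera("top"); s=camera("side")
v=[cv2.resize(w["color"],(400,250)),cv2.resize(w["color"][0:200,160:480],(400,250))]
v+=[cv2.resize(t["color"][170:300,110:318],(400,250)),cv2.resize(s["color"][60:260,150:470],(400,250))]
cv2.imwrite("pics/m5.png",np.vstack([np.hstack(v[:2]),np.hstack(v[2:])])); cv2.imwrite("pics/w5.png",w["color"])
for x in blobs(mask(w,"brass")): print("brass",cen(x),ray(w,[cen(x)[:2]],4).round(1))
for n,c in(("top",t),("side",s)):
    for x in blobs(mask(c,"blue"))[:3]: print(n,cen(x),ray(c,[cen(x)[:2]],68).round(1))
    for x in blobs(mask(c,"red"))[:1]: print(n,cen(x),ray(c,[cen(x)[:2]],4).round(1))
E
```

```text
[-0.09 -0.24  1.65  0.    1.73  1.48] 24.7
brass (412.4333190917969, 47.56666564941406, 21.412927627563477) [[597.7 -90.4   4. ]]
brass (405.9143371582031, 123.31481170654297, 18.347061157226562) [[531.4 -89.8   4. ]]
brass (323.7042236328125, 128.84507751464844, 17.000900268554688) [[526.1 -11.3   4. ]]
top (180.23333740234375, 235.5, 16.56223487854004) [[490.1 258.5  68. ]]
top (189.6607208251953, 234.875, 32.69656753540039) [[489.1 262.3   4. ]]
side (324.0, 12.5, 50.569358825683594) [[892.1 866.1  68. ]]
side (8.264705657958984, 55.0, 8.792447090148926) [[-93.1 819.   68. ]]
side (237.58570861816406, 136.35714721679688, 8.748117446899414) [[474.2 254.6  68. ]]
side (238.35714721679688, 160.35714721679688, 20.604482650756836) [[466.6 244.3   4. ]]
```

View pics/m5.png

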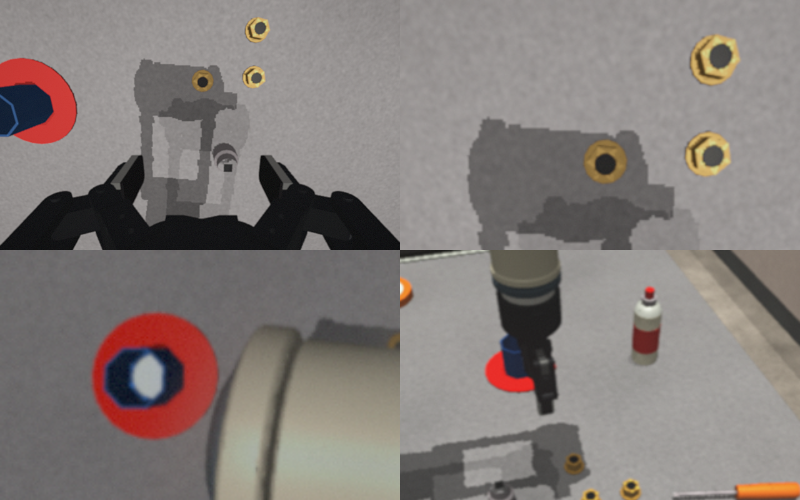

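The montage shows the cup standing mouth-up on the pad, white inner disc visible, wholly inside the red circle. The target nut is at (324,129) in the wrist picture, in shadow. A close crop gives its flats.

```bash
python3 - <<'E'
from h import *
w=camera("wrist"); t=camera("top")
x=blobs(mask(t,"blue"))[0].reshape(-1,2).astype(float)
L=ray(t,x,68); B=ray(t,x,4); print("rim ymax",L[:,1].max(),"base ymin",B[:,1].min(),"x",L[:,0].min(),L[:,0].max())
k=w["color"][104:154,298:348]; k=cv2.resize(k,(600,600),interpolation=cv2.INTER_CUBIC); cv2.imwrite("pics/n6.png",cv2.convertScaleAbs(k,alpha=1.5))
for u in([324,129],[324,119],[334,129]): print(ray(w,[u],20).round(1))
E
```

```text
rim ymax 288.45067435671797 base ymin 248.4306063023283 x 460.20753588702166 518.6538867624961
[[527.7 -11.8  20. ]]
[[536.5 -11.8  20. ]]
[[527.7 -20.9  20. ]]
```

View pics/n6.png

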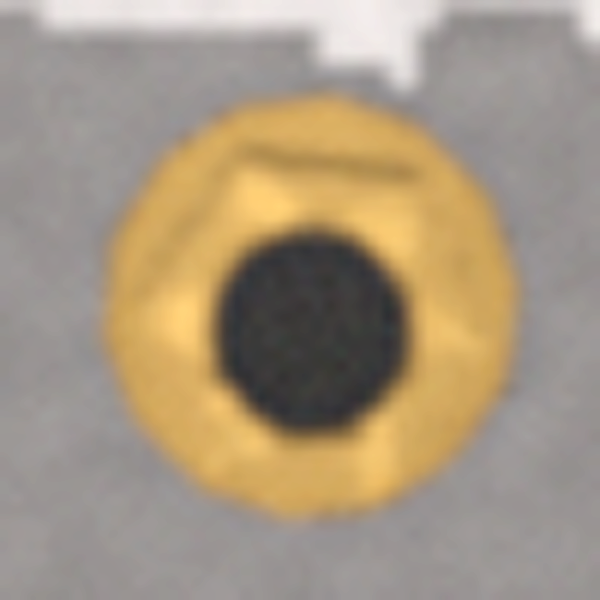

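The crop shows the upper hexagon edge from (240,152) to (418,172), which puts a flat normal at about -6° in world, so also at -66°. I grip across -66° with the fingers part-open, clear of the neighbouring nut.

```bash
python3 - <<'E'
from h import *
R=tool(23.6*D,np.pi/2,-1); n=np.array([526,-11,0.])
grip(0.6); goto(n+[0,0,60],R); print(get_obs()["joints"].round(2)); servo_line(n+[0,0,5],v=60)
grip(0.0); o=get_obs(); print(o["opening"],o["gripper_force"],o["contact_force"].round(1))
servo_line(n+[0,0,180],v=150); o=get_obs(); print(o["opening"],o["gripper_force"],o["contact_force"].round(1),o["time"])
goto([489.4,258.5,180],R); print(get_obs()["joints"].round(2))
w=camera("wrist"); t=camera("top")
v=[cv2.resize(w["color"],(400,250)),cv2.resize(t["color"][120:320,100:420],(400,250))]
cv2.imwrite("pics/m7.png",np.hstack(v)); print(get_obs()["time"])
for x in blobs(mask(w,"brass")): print("brass",cen(x),ray(w,[cen(x)[:2]],4).round(1))
x=blobs(mask(w,"blue"))[0]; print(cen(x),ray(w,x.reshape(-1,2),68).min(0).round(1),ray(w,x.reshape(-1,2),68).max(0).round(1))
E
```

```text
[-0.09 -0.07  1.7  -0.    1.52  1.08]
0.2606596235881767 59.91281214170158 [-0.9  0.7  4.2]
0.26702323856720167 59.418076761066914 [-0.3  0.  -1.4] 28.6833
[ 0.42 -0.04  1.45 -0.    1.73  1.58]
29.8417
brass (322.0, 268.0, 26.925922393798828) [[388.9 213.1   4. ]]
brass (628.3529663085938, 265.6470642089844, 12.551705360412598) [[ 530.9 -105.5    4. ]]
brass (322.0, 234.0, 25.000099182128906) [[427.4 230.    4. ]]
brass (616.140869140625, 258.9295654296875, 15.967364311218262) [[532.2 -87.1   4. ]]
(319.0929870605469, 184.07217407226562, 41.116519927978516) [459.6 230.   68. ] [526.5 290.5  68. ]
```

View pics/m7.png

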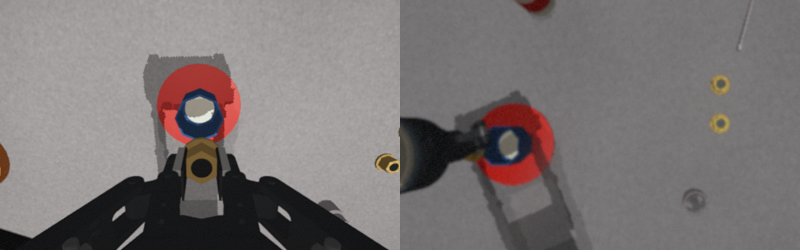

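The left picture shows the nut held level between the fingers at (202,160) with the cup straight ahead at (199,113) on the pad. The right one shows only the two look-alikes left on the bench. Rim centre is about (490, 259.5), so I lower and release.

```bash
python3 - <<'E'
from h import *
p=np.array([490,259.5,0])
servo_line(p+[0,0,110],v=120); servo_line(p+[0,0,70],v=60); hold(.3); print(get_obs()["contact_force"].round(1))
grip(0.45); hold(.3); servo_line(p+[0,0,200],v=150)
goto([430,60,260],tool(23.6*D,np.pi/2,-1)); o=get_obs(); print(o["time"],o["contact_force"].round(1))
t=camera("top"); s=camera("side"); w=camera("wrist")
cv2.imwrite("pics/m8.png",np.vstack([cv2.resize(t["color"][20:300,110:430],(400,350)),])if 0 else np.hstack([cv2.resize(t["color"][20:300,110:430],(400,350)),cv2.resize(t["color"][195:275,145:235],(400,350))]))
cv2.imwrite("pics/s8.png",np.hstack([s["color"][60:360,160:480],cv2.resize(s["color"][100:180,200:280],(300,300)) ]))
E
```

```text
[ 0.5  0.1 -0. ]
34.1833 [ 0.5  0.7 -0.8]
```

View pics/m8.png

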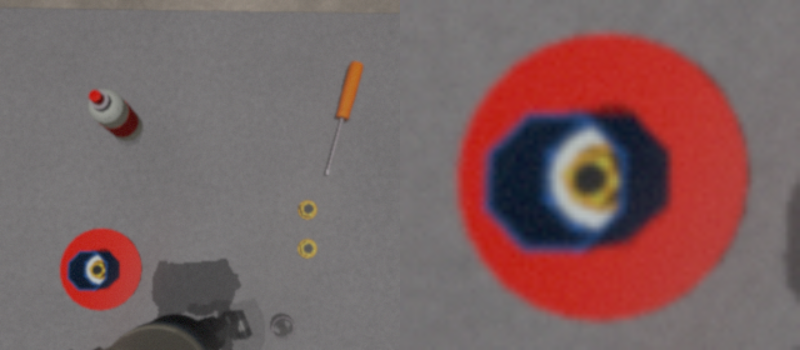

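The picture shows the nut lying on the white floor disc inside the mouth-up cup (right crop, (593,178)). The cup is wholly on the pad, and the can, socket and screwdriver are where they started.

```bash
python3 -c "
from cell import *
print(sign_off())"
```

```text
the job is handed in; nothing more can be done
None
```

The job is handed in at about 34 s: the cup stands mouth-up wholly on the red pad with the leftmost nut inside it, and the can, socket and screwdriver look unmoved in the last overhead picture.

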